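# Lock a timing pulley with its pin

### The arm

A 6-joint arm with a two-finger parallel gripper is mounted at the origin on the work surface. World frame = base frame: x ahead of the robot, y to its left, z up, the work surface at z = 0. Lengths are in m, angles in rad, forces in N, time in s.
With the tool pointing down it reaches from about 0.225 to 0.875 m from the base axis. Payload 3.4 kg.
Tool frame: the origin (TCP) lies on the centre line of the jaws, within the pads' length; the fingertips stand 17 mm ahead of it and the grasp point (between the pads) lies 2 mm behind it (manip.finger_overhang is the distance from the TCP to the fingertips, in m); y points along the fingers, x is the direction in which the jaws open and shut, and the axes are right-handed (so a half turn about y gives the same grasp; the last joint's range is limited). The gripper opens to 85 mm and grips with 20 to 120 N. Pads are 22 mm wide; open, the fingers measure 114 mm over their backs; the gripper's body (76 mm by 85 mm) begins 54 mm behind the grasp point. The pads swing forward as they close: fully open they stand 13 mm farther back than shut.
Start: joints at [-1.402, 0.276, 1.505, -0, 1.361, -0.121], TCP at [0.164, -0.551, 0.248] pointing down, gripper open.
Joint ranges: [-2.89, 2.89], [-0.75, 2.08], [0.22, 2.7], [-1.18, 4.32], [0.11, 2.71], [-2.7, 2.7]. Speed limits (rad/s): [2.57, 2.57, 3.14, 3.14, 3.14, 3.14].

### API

Orientations are given as a unit quaternion [w, x, y, z].
In Python, from rig import manip gives the robot as it stands.
- The arm moves only by the tool arm_command, never from a script. Its argument "commands" is a list of rows, each a list of 3 entries, a list of its own where there are three numbers: the finger opening in cm, from 0 to 8.54, then the shift along the world's x, y, z in cm, then the turn about the world's z in rad. A call has 1 to 12 rows; each row shifts and turns the commanded pose from where the row before left it; what a row does not reach is not made up. A row lasts 1/10 s, in which the tool goes at most 50 mm and 8.59 degrees, less where a joint would pass 70% of its speed; a pose out of reach is approached as far as the arm can. A call with a gripper value outside its range is refused whole. The fingers move at their own pace and stop on an object; "grip_force" is the grip in N (left out, the last holds). Time passes only in rows, so rows that do not move let the fingers close. It gives the time, the measured TCP pose, the force and the opening at its end, in the units of the state.
- manip.get_state(): the state, without advancing time (a new reading comes with each control period).
- manip.get_image(name): name is "scene" or "top" or "wrist"; returns a dict with "pixels" (384x512x3 uint8, red, green, blue), "range_z" (384x512 float32, m along the optical axis (not along the pixel's ray), 0 where there is no reading), "intrinsics" (3x3 intrinsics, pixels), "R" (3x3) and "t" (3): a world point X has camera coordinates R X + t. Camera axes: x right, y down, z forward; pixel columns grow to the right and rows downward; lengths in m; the calibration is good to about 2 mm. A picture is of the moment at which its call begins.
- manip.sign_off(): hands the job in, once; it reports no verdict.
The state is a dict: "clock": time; "qpos": joint angles; "qd": joint speeds; "effort": joint torques, N m; "position": TCP position; "ee_rot": TCP orientation; "contact_force": force on the tool from outside, world axes, zero at the start; "moment": the same for the moment, N m; "width": finger opening in m.
Only numpy, scipy, OpenCV 4.12 (cv2) and the standard library are available. Lean on these libraries where they do the work, as an engineer would, in place of code of your own. Each camera call takes 0.05 s, during which the arm holds its last target.

### The job

Lock the timing pulley on the engine plate: turn the pulley by its upright post until the marked hole in its rim lines up with the hole in the guide block, then push the locking pin, which waits in the guide block, through both until its head is fully home against the block. Let go, and leave the loose bearing, wrench, oil bottle and rubber mount where they are.

Things in the scene. Friction and masses are not known exactly. Their poses are not given: they have to be found in the camera images.
- stand: Fixed engine casing: grey finned box under a 260 x 260 mm aluminium plate, top 62 mm above the bench. Origin: on the bench below the pulley's vertical axis. Its level x axis points from the pulley's axis to the guide block and pin; z up. Two fixed rubber mounts with brass studs, tops 114 mm above the bench, stand on the plate at x = -100, y = +100 and -100 mm.
- pulley (a joint): Turn of the pulley about its vertical axis, rad, growing anticlockwise seen from above. At 0, and at any whole turn (6.283), the rim's hole faces the guide hole. It turns either way without end stops and stays where it is left (about 0.1 N m of friction).
- rim_mark (a point): Outer end of the pulley's reference mark: a dark line 4 mm wide across the top of the rim, right above the rim's one radial hole (12.5 mm, 92 mm above the bench). 75 mm from the axis, 114 mm above the bench. The pulley is a toothed, open-topped aluminium cup, 150 mm across, rim wall 12 mm thick, rim 70 to 114 mm above the bench, hub nut top at 108 mm.
- post_top (a point): Top centre of the turning post: a plain upright steel post 12 mm in diameter standing inside the pulley, 42 mm from its axis, on the side opposite to the mark; it turns with the pulley. Its top is 162 mm above the bench, 48 mm higher than the rim.
- pin_head (a point): Centre of the outer face of the locking pin's round black head (24 mm across, 8 mm thick). The loose, level pin waits in the guide hole, nose to the pulley, this point 34 to 39 mm out from the block's outer face. Its x axis runs along the pin from nose to head. Fully home the head touches the block: this point is then 8 mm from that face, 137 mm from the pulley's axis.
- pin_nose (a point): Tip of the locking pin. The pin is steel, 10 mm in diameter, 77 mm long under its head, the last 9 mm tapered to 3.6 mm; about 60 g. The taper centres the pulley if its hole is up to 3 mm off; some newtons push the pin in. Fully home, the tip stands about 11 mm out inside the rim.
- guide_face (a point): Centre of the guide hole (11 mm, level, along the stand's x) at the outer face of the guide block, where the pin's head comes to rest: 129 mm from the pulley's axis, 92 mm above the bench. The block is aluminium, 30 mm wide, 79 to 129 mm from the axis, with 16 mm feet at its sides; its top, 106 mm above the bench, bears a dark line along the hole.
- bearing: Bystander: a loose steel bearing ring 36 mm in diameter, 12 mm high, lying on the plate on the side away from the guide block; origin at the centre of its underside.
- wrench: Bystander: a steel wrench 180 mm long lying on the bench, to the right of the casing; origin under its middle.
- oil: Bystander: a grey plastic bottle 52 mm in diameter and 110 mm tall, standing on the bench to the left; origin at the centre of its underside.
- mount: Bystander: a loose rubber mount, 52 mm in diameter, with a brass stud, 56 mm high, standing on the bench to the left; origin at the centre of its underside.

How it is judged:
At the end, for the whole second after the job is handed in: The pulley's mark is within 3 mm of the guide hole's centre line on the guide block's side, and the pin is through guide and rim, its head within 3 mm of the block's outer face, within 4 mm of the hole's axis and 0.08 rad of its direction; the pulley is at rest (y of rim_mark in the frame of stand between -0.003 and 0.003 m and x of rim_mark in the frame of stand between 0.06 and 0.09 m and x of pin_head in the frame of stand between 0.133 and 0.14 m and y of pin_head in the frame of stand between -0.004 and 0.004 m and z of pin_head in the frame of stand between 0.088 and 0.096 m and angle between the x axis of pin_head and the x axis of stand, either way round below 0.08 rad and velocity of joint pulley between -0.05 and 0.05 rad/s); the robot touches nothing.
It fails at once if a bystander (bearing) is moved more than 20 mm (distance of bearing from where it was at the start of the episode above 0.02 m).
It fails at once if a bystander (wrench) is moved more than 20 mm (distance of wrench from where it was at the start of the episode above 0.02 m).
It fails at once if a bystander (oil) is moved more than 20 mm (distance of oil from where it was at the start of the episode above 0.02 m).
It fails at once if a bystander (mount) is moved more than 20 mm (distance of mount from where it was at the start of the episode above 0.02 m).
It also fails if it takes over 61 s, if anything falls off the work surface, if the arm or the gripper's body presses on something with over 40 N, if the wrist force passes 120 N, or if a joint passes its speed limit or range.

## Working session

There is one attempt and no reset: what is moved stays moved. The work goes in short steps, Python scripts to look and compute and a tool call to move; the robot and the scene stay as the last step left them, time stands still between calls to the robot, and variables do not carry over. Pictures are saved under pics/ and viewed, and the job is handed in when it is done.

Besides the shell and the picture viewer there is one more tool, called after "Emit:" by a JSON object that holds its "name" and its "arguments", one argument or row to a line. arm_command: Moves the arm, as the interface text tells. Its arguments: {"type":"object","properties":{"commands":{"type":"array"},"grip_force":{"type":"number"}},"required":["commands"]}

```bash
ls; mkdir -p pics
python3 - <<'E'
from rig import manip
import cv2,numpy as np,pickle
print(manip.get_state())
for n in ["scene","top","wrist"]:
    d=manip.get_image(n); pickle.dump(d,open(f"pics/{n}0.pkl","wb"))
    cv2.imwrite(f"pics/{n}0.png",cv2.cvtColor(d["pixels"],cv2.COLOR_RGB2BGR))
    print(n,d["intrinsics"].tolist(),(-d["R"].T@d["t"]).round(3),d["R"].round(3).tolist())
E
```

```text
pics
{'clock': 0.0, 'qpos': array([-1.40200434e+00,  2.76593066e-01,  1.50614063e+00, -2.34509419e-06,
        1.36070184e+00, -1.20979705e-01]), 'qd': array([ 0.00017335,  0.00063497, -0.00113898,  0.00105292, -0.00052281,
       -0.000657  ]), 'effort': array([-3.50096871e-04, -4.16777837e+01, -2.45807630e+01, -1.67265230e-04,
        1.11022219e-02, -5.68132293e-06]), 'position': array([ 0.16421696, -0.55052731,  0.2474378 ]), 'ee_rot': array([ 0.56739979, -0.56650181,  0.4230433 , -0.42209898]), 'contact_force': array([0.57089837, 0.34259465, 0.1061984 ]), 'moment': array([-0.02585645,  0.0548916 ,  0.02863935]), 'width': 0.08565176305056155}
scene [[394.1456989335451, 0.0, 264.7503070328262], [0.0, 394.1456989335451, 190.95814687559815], [0.0, 0.0, 1.0]] [ 1.228 -0.006  1.135] [[0.004, 1.0, -0.007], [0.827, -0.007, -0.562], [-0.562, -0.004, -0.827]]
top [[353.11225257587927, 0.0, 257.23755117278404], [0.0, 353.11225257587927, 194.23428806488107], [0.0, 0.0, 1.0]] [ 0.364 -0.005  1.077] [[-0.029, -1.0, -0.003], [-0.982, 0.029, -0.184], [0.184, -0.002, -0.983]]
wrist [[315.2704626863237, 0.0, 253.30062829897673], [0.0, 315.2704626863237, 190.83365181087498], [0.0, 0.0, 1.0]] [ 0.233 -0.53   0.373] [[0.285, -0.958, -0.002], [-0.918, -0.274, 0.286], [-0.275, -0.079, -0.958]]
```

View pics/scene0.png

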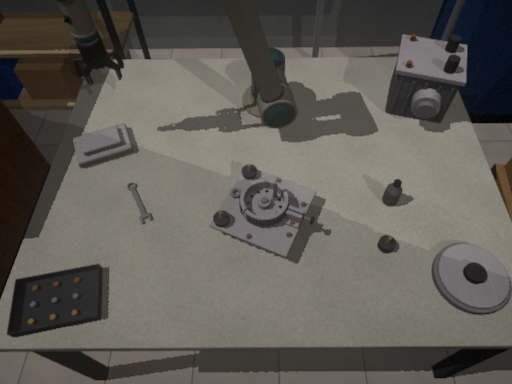

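View pics/top0.png

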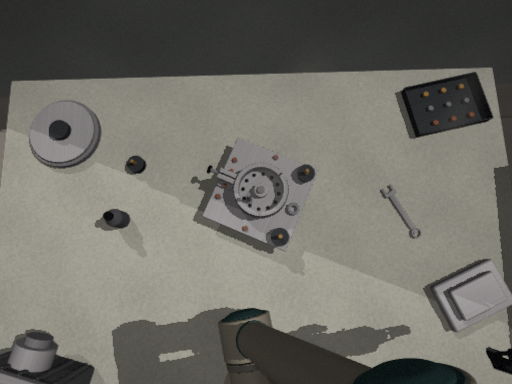

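View pics/wrist0.png

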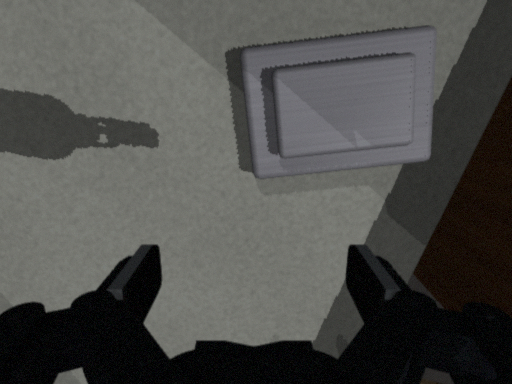

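```bash
cat > h.py <<'E'
import numpy as np,cv2,pickle
def ray(d,u,v,z):
    K,R,t=d["intrinsics"],np.array(d["R"]),np.array(d["t"])
    c=-R.T@t; r=R.T@np.linalg.solve(K,[u,v,1.0]); return c+r*(z-c[2])/r[2]
def proj(d,X):
    p=d["intrinsics"]@(d["R"]@np.array(X)+d["t"]); return p[:2]/p[2]
def crop(d,x0,y0,w,h,s,fn):
    im=cv2.cvtColor(d["pixels"],cv2.COLOR_RGB2BGR)[y0:y0+h,x0:x0+w]
    im=cv2.resize(im,None,fx=s,fy=s,interpolation=cv2.INTER_CUBIC)
    im=cv2.convertScaleAbs(im,alpha=1.4)
    st=10
    for i in range(0,w,st*2): cv2.putText(im,str(x0+i),(i*s,8),0,.3,(0,255,255));cv2.line(im,(i*s,10),(i*s,16),(0,255,255))
    for i in range(0,h,st*2): cv2.putText(im,str(y0+i),(0,i*s+4),0,.3,(0,255,255))
    cv2.imwrite(fn,im)
def ld(n): return pickle.load(open(f"pics/{n}.pkl","rb"))
def snap(n,tag):
    from rig import manip
    d=manip.get_image(n); pickle.dump(d,open(f"pics/{n}{tag}.pkl","wb")); 
    cv2.imwrite(f"pics/{n}{tag}.png",cv2.cvtColor(d["pixels"],cv2.COLOR_RGB2BGR)); return d
E
python3 -c "
from h import *
crop(ld('top0'),190,130,140,125,5,'pics/topc.png')
crop(ld('scene0'),205,150,125,110,6,'pics/scenec.png')"
```

```text
(no output)
```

View pics/topc.png

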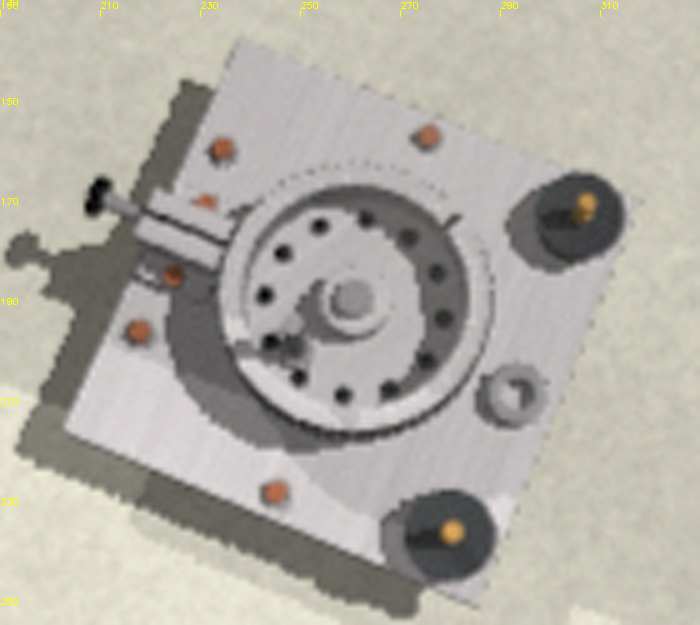

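View pics/scenec.png

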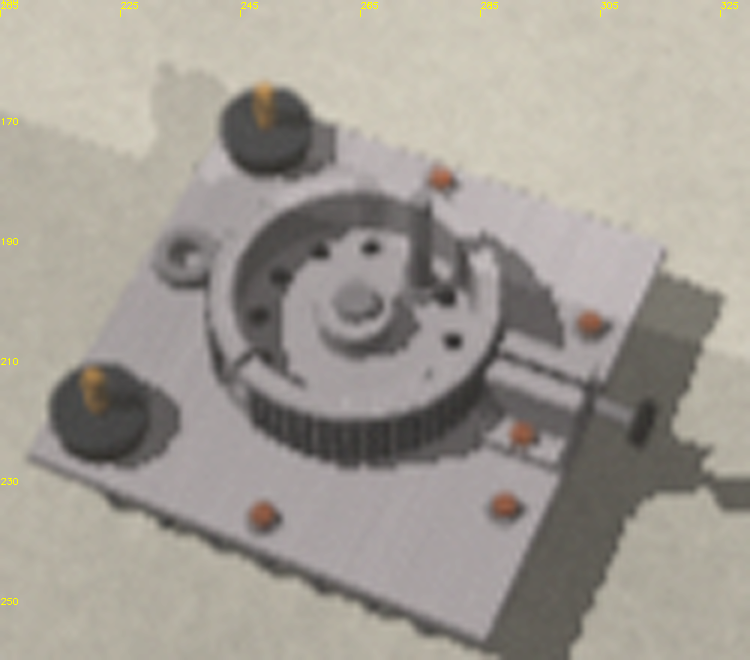

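```bash
python3 -c "
from h import *
t=ld('top0');s=ld('scene0')
print('hub',ray(t,260,189.8,.108),ray(s,264.4,200,.108))
print('mark',ray(t,281,173.5,.114),ray(s,244.5,211.5,.114))
print('post',ray(s,275.7,183,.162), ray(s,275.7,197,.075))
h=ray(s,275.7,183,.162); print(proj(t,h),proj(t,[h[0],h[1],.075]))
print('pinhead',ray(t,209.2,168.8,.092),ray(s,312,220,.092))
# block top line
print('line',ray(t,218,171.5,.106),ray(t,235,179,.106)); print(ray(s,288.5,207,.106),ray(s,303,214.3,.106))
print('plate corners',[ray(t,*p,.062)[:2].round(3) for p in [(238,137.5),(318,170.5),(285.5,251),(203,215.5)]])
print('plate corners s',[ray(s,*p,.062)[:2].round(3) for p in [(210,226.5),(286.5,256.5),(315.5,192),(247,165.5)]])
crop(t,190,150,100,70,8,'pics/t2.png')
"
```

```text
hub [ 0.55799891 -0.01515842  0.108     ] [ 0.56382689 -0.01236194  0.108     ]
mark [ 0.60169941 -0.0754017   0.114     ] [ 0.60862965 -0.07266944  0.114     ]
post [0.53781014 0.02233033 0.162     ] [0.53129976 0.02383285 0.075     ]
[246.12722181 193.67924864] [247.14746958 199.29691685]
pinhead [0.62712348 0.12900918 0.092     ] [0.62715064 0.13217721 0.092     ]
line [0.61475102 0.10220057 0.106     ] [0.59153552 0.05440666 0.106     ]
[0.58872964 0.06151885 0.106     ] [0.61511664 0.10447407 0.106     ]
plate corners [array([0.73 , 0.046]), array([ 0.62 , -0.189]), array([ 0.388, -0.083]), array([0.496, 0.152])]
plate corners s [array([ 0.631, -0.182]), array([0.733, 0.052]), array([0.504, 0.155]), array([ 0.392, -0.072])]
```

View pics/t2.png

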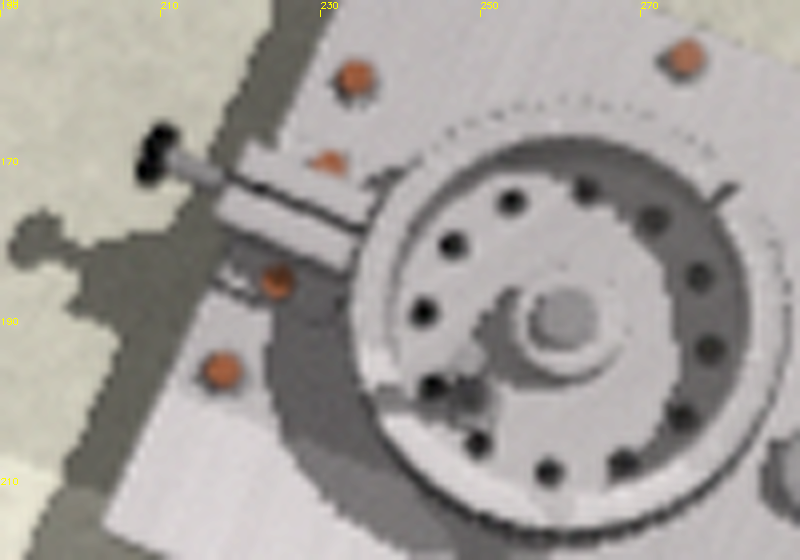

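The casing's axis is near (0.561, -0.014), guide direction about 65°, pulley at about -119°, post at about (0.536, 0.023). I'm moving above the post to look with the wrist camera.

Emit:
{"name": "arm_command", "arguments": {
  "commands": [
    [8.5,[2.5,4,0.2],-0.1],
    [8.5,[2.5,4,0.2],-0.1],
    [8.5,[2.5,4,0.2],-0.1],
    [8.5,[2.5,4,0.2],-0.1],
    [8.5,[2.5,4,0.2],-0.1],
    [8.5,[2.5,4,0.2],-0.1],
    [8.5,[2.5,4,0.2],-0.1],
    [8.5,[2.5,4,0.2],-0.1],
    [8.5,[2.5,4,0.2],-0.1],
    [8.5,[2.5,4,0.2],-0.1],
    [8.5,[2.5,4,0],0],
    [8.5,[2.5,4,0],0]
  ]
}}

```text
clock: 1.35
position: [0.4649, -0.0692, 0.2684]
ee_rot: [-0.295, 0.295, -0.642, 0.643]
contact_force: [0.7, -0.8, 0.4]
width: 0.0848
```

Emit:
{"name": "arm_command", "arguments": {
  "commands": [
    [6,[1.5,3,0],0],
    [6,[1.5,2,0],0],
    [6,[0,0,0],0],
    [6,[0,0,0],0]
  ]
}}

```text
clock: 1.75
position: [0.494, -0.0209, 0.2679]
ee_rot: [0.295, -0.296, 0.642, -0.642]
contact_force: [-0.3, -0.2, 0.2]
width: 0.0598
```

Run:
```python
from h import *
from rig import manip
from scipy.spatial.transform import Rotation as Ro
for n in ["wrist","top","scene"]: d=snap(n,"1")
s=manip.get_state();q=s["ee_rot"]
M=Ro.from_quat([q[1],q[2],q[3],q[0]]).as_matrix()
print(s["position"],M.round(3).tolist(),s["qpos"],s["contact_force"],s["clock"])
```

```text
[ 0.49367334 -0.02189441  0.26823299] [[-0.653, -0.001, 0.757], [-0.757, -0.0, -0.653], [0.001, -1.0, -0.0]] [-1.84846529e-01  1.42360166e-01  1.63228536e+00 -5.47690441e-04
  1.36754520e+00  2.09747592e+00] [-0.79181722  0.08758611 -0.57295862] 1.9
```

View pics/wrist1.png

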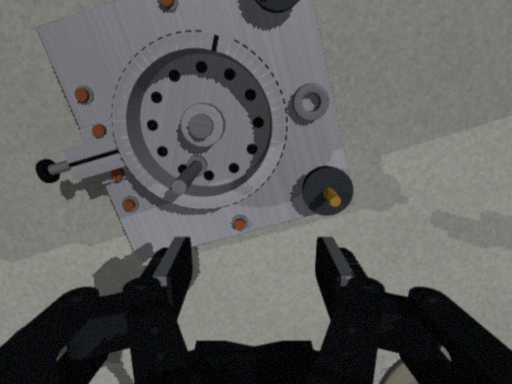

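```bash
python3 -c "
from h import *
w=ld('wrist1')
crop(w,25,20,150,190,4,'pics/w1a.png')
crop(w,140,20,120,190,4,'pics/w1b.png')
"
```

```text
(no output)
```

View pics/w1a.png

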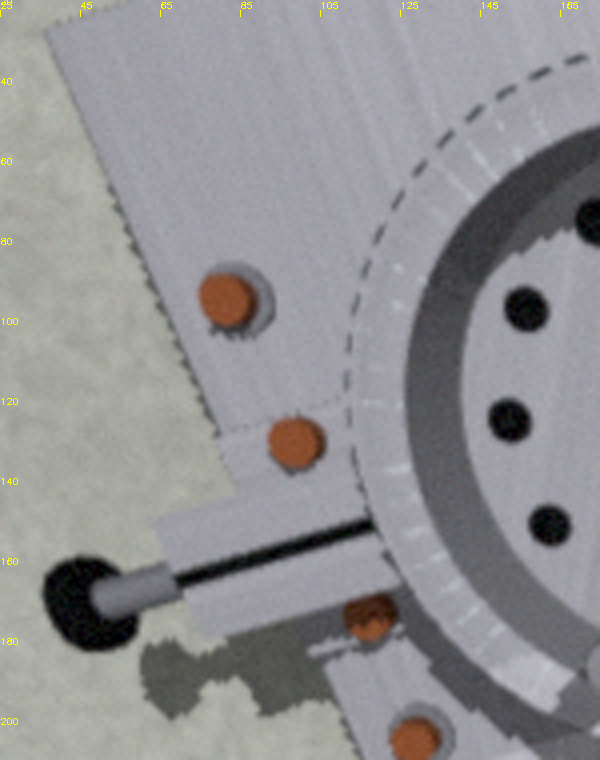

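View pics/w1b.png

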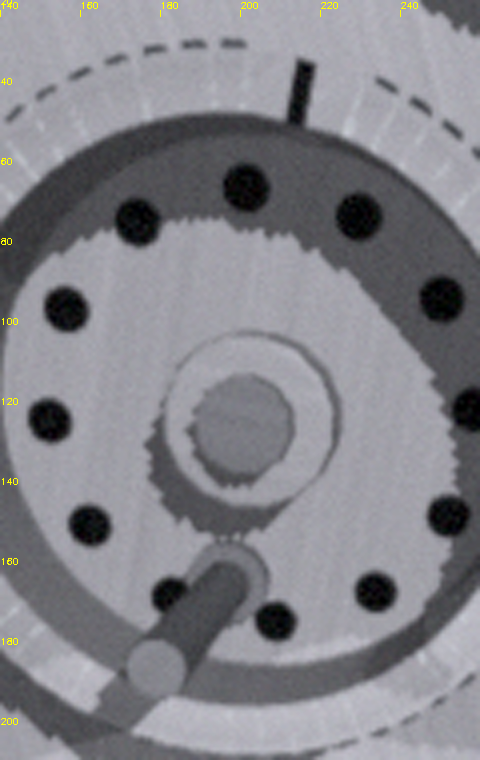

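```bash
python3 -c "
from h import *
w=ld('wrist1'); A=lambda v: np.degrees(np.arctan2(v[1],v[0]))
hub=ray(w,200.5,126,.108);mo=ray(w,216.3,35.5,.114);mi=ray(w,213.7,51,.114);p=ray(w,179,187,.162)
l0=ray(w,69.5,164.5,.106);l1=ray(w,117.5,150.7,.106);ph=ray(w,47.5,171,.092)
ax=mo+(p-mo)*75/117
for n,v in dict(hub=hub,mo=mo,mi=mi,p=p,ax=ax,l0=l0,l1=l1,ph=ph).items(): print(n,v.round(4),np.linalg.norm((v-hub)[:2]).round(4),A(v-hub).round(2))
print(A(l0-l1),A(mo-p))
"
```

```text
hub [ 0.5593 -0.0162  0.108 ] 0.0 0.0
mo [ 0.6029 -0.0763  0.114 ] 0.0743 -54.0
mi [ 0.5958 -0.0669  0.114 ] 0.0625 -54.2
p [0.5345 0.0179 0.162 ] 0.0421 125.97
ax [ 0.5591 -0.0159  0.1448] 0.0003 123.68
l0 [0.613  0.1006 0.106 ] 0.1286 65.31
l1 [0.5927 0.0572 0.106 ] 0.0807 65.52
ph [0.6259 0.1303 0.092 ] 0.1609 65.52
64.96397037215097 -54.008856003568965
```

Emit:
{"name": "arm_command", "arguments": {
  "commands": [
    [5,[2,2,0],0],
    [5,[2.1,2,0],0],
    [5,[0,0,-4],0],
    [5,[0,0,-4],0],
    [5,[0,0,-3],0],
    [5,[0,0,-1],0],
    [5,[0,0,0],0],
    [5,[0,0,0],0]
  ]
}}

```text
clock: 2.7
position: [0.5364, 0.0183, 0.1497]
ee_rot: [-0.295, 0.294, -0.642, 0.643]
contact_force: [-0.1, 0.0, 0.7]
width: 0.0501
```

Run:
```python
from h import *
d=snap("wrist","2"); p=[.5345,.018,.162]; print(proj(d,p))
```

```text
[254.64184633 281.94082821]
```

View pics/wrist2.png

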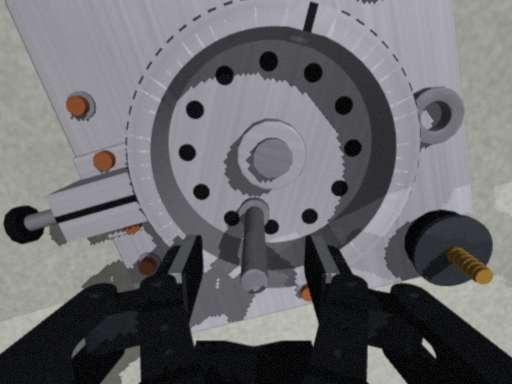

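Post top at (255, 280), centred between the jaws. Closing on it.

Emit:
{"name": "arm_command", "arguments": {
  "commands": [
    [5,[0,0,-0.4],0],
    [3,[0,0,0],0],
    [1,[0,0,0],0],
    [0.6,[0,0,0],0],
    [0.6,[0,0,0],0],
    [0.6,[0,0,0],0],
    [0.6,[0,0,0],0]
  ],
  "grip_force": 30
}}

```text
clock: 3.45
position: [0.5354, 0.0189, 0.1448]
ee_rot: [-0.295, 0.295, -0.642, 0.643]
contact_force: [-2.0, -0.7, 5.0]
width: 0.011
```

Run:
```python
from h import *
d=snap("wrist","3"); w=d
from rig import manip
print(manip.get_state()["contact_force"],manip.get_state()["position"])
# arc plan
import numpy as np
ax=np.array([.5592,-.016]);r=.042
N=18;a=np.radians(np.linspace(126,245.35,N+1));P=ax+r*np.c_[np.cos(a),np.sin(a)]
print((np.diff(P,axis=0)*100).round(2).tolist(), np.diff(a)[0], P[-1])
```

```text
[-1.35648613 -0.1717839   4.95381324] [0.53544993 0.01888391 0.14480255]
[[-0.38, -0.31], [-0.34, -0.35], [-0.3, -0.39], [-0.25, -0.42], [-0.2, -0.44], [-0.15, -0.46], [-0.09, -0.48], [-0.04, -0.48], [0.02, -0.49], [0.08, -0.48], [0.13, -0.47], [0.18, -0.45], [0.23, -0.43], [0.28, -0.4], [0.33, -0.36], [0.37, -0.32], [0.4, -0.28], [0.43, -0.23]] 0.1157250256808462 [ 0.54168289 -0.05417264]
```

View pics/wrist3.png

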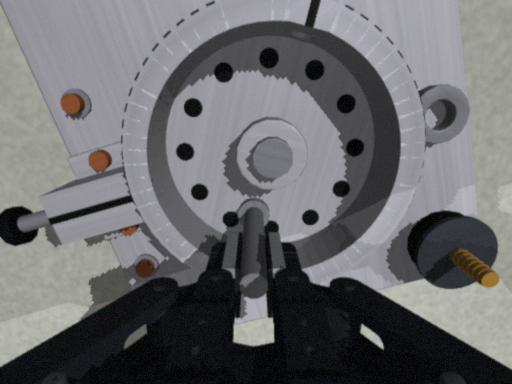

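Emit:
{"name": "arm_command", "arguments": {
  "commands": [
    [0.6,[-0.38,-0.31,0],0.115],
    [0.6,[-0.34,-0.35,0],0.116],
    [0.6,[-0.3,-0.39,0],0.116],
    [0.6,[-0.25,-0.42,0],0.116],
    [0.6,[-0.2,-0.44,0],0.116],
    [0.6,[-0.15,-0.46,0],0.116],
    [0.6,[-0.09,-0.48,0],0.116],
    [0.6,[-0.04,-0.48,0],0.116],
    [0.6,[0.02,-0.49,0],0.116],
    [0.6,[0,0,0],0]
  ]
}}

```text
clock: 4.5
position: [0.5179, -0.0204, 0.1448]
ee_rot: [-0.576, 0.577, -0.409, 0.41]
contact_force: [-1.8, -1.7, 5.5]
width: 0.0108
```

Emit:
{"name": "arm_command", "arguments": {
  "commands": [
    [0.6,[0.08,-0.48,0],0.116],
    [0.6,[0.13,-0.47,0],0.116],
    [0.6,[0.18,-0.45,0],0.116],
    [0.6,[0.23,-0.43,0],0.116],
    [0.6,[0.28,-0.4,0],0.116],
    [0.6,[0.33,-0.36,0],0.116],
    [0.6,[0.37,-0.32,0],0.116],
    [0.6,[0.4,-0.28,0],0.115],
    [0.6,[0.43,-0.23,0],0.115],
    [0.6,[0,0,0],0],
    [0.6,[0,0,0],0]
  ]
}}

```text
clock: 5.6
position: [0.5431, -0.0553, 0.1448]
ee_rot: [-0.702, 0.705, -0.069, 0.07]
contact_force: [0.2, -6.4, 4.5]
width: 0.0111
```

Run:
```python
from h import *
d=snap("wrist","4");d=snap("top","4");
from rig import manip
s=manip.get_state();print(s["contact_force"],s["position"],s["qpos"])
```

```text
[ 0.43976549 -6.17626444  3.86285771] [ 0.54312947 -0.05529591  0.14482622] [-0.22691606  0.3102939   1.72919203 -0.00351611  1.09931936 -0.02802717]
```

View pics/wrist4.png

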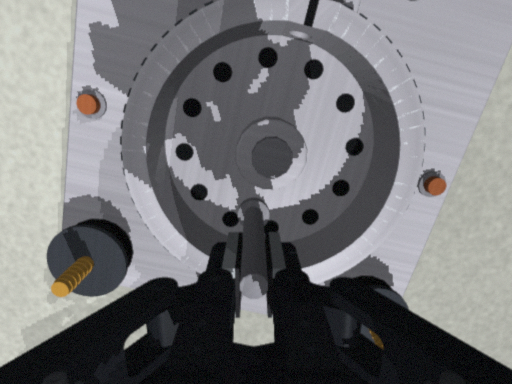

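Run:
```python
from h import *
d=ld("wrist4")
g=d["pixels"][0:26,295:330].min(2); 
for v in (4,8,12,16,20):
    r=g[v].astype(float); k=np.where(r<70)[0]; 
    u=295+k.mean() if len(k) else np.nan
    X=ray(d,u,v,.114)-np.array([.5592,-.016,0]); print(v,u,len(k),np.degrees(np.arctan2(X[1],X[0])),np.hypot(*X[:2]))
```

```text
4 312.5 8 65.33794103627396 0.07185617751504056
8 311.5 8 65.32668984063875 0.07025389167939279
12 310.5 8 65.31483487281206 0.06864116249593491
16 309.5 8 65.3023261936429 0.06701788773913096
20 308.5 8 65.2891082005479 0.06538396386880495
```

Mark at 65.3°, which matches the guide direction. Releasing, rising and looking again.

Emit:
{"name": "arm_command", "arguments": {
  "commands": [
    [1.5,[0,0,0],0],
    [3,[0,0,0],0],
    [5,[0,0,0],0],
    [5,[0,0,3],0],
    [5,[0,0,4],0],
    [5,[0,0,4],0],
    [5,[-2,-2,2],0],
    [5,[0,0,0],0],
    [5,[0,0,0],0]
  ]
}}

```text
clock: 6.6
position: [0.5221, -0.0732, 0.2744]
ee_rot: [0.704, -0.703, 0.069, -0.07]
contact_force: [-0.6, 0.2, -0.5]
width: 0.0502
```

Run:
```python
from h import *
d=snap("wrist","5")
```

```text
(no output)
```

View pics/wrist5.png

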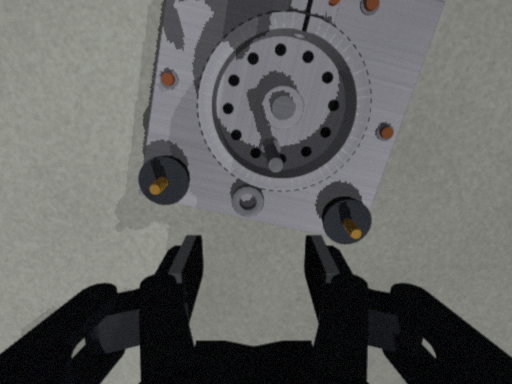

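Run:
```python
from h import *
d=ld("wrist5"); g=d["pixels"][:,295:322].min(2).astype(float)
for v in range(0,30,3):
    k=np.where(g[v]<60)[0]
    if len(k)==0: print(v,'none',g[v].min());continue
    u=295+k.mean()
    for z in (.114,.106):
        X=ray(d,u,v,z)-np.array([.5592,-.016,0]); print(v,u,len(k),z,np.degrees(np.arctan2(X[1],X[0])).round(2),np.hypot(*X[:2]).round(4))
```

```text
0 310.0 5 0.114 65.92 0.086
0 310.0 5 0.106 65.41 0.0883
3 309.5 4 0.114 65.8 0.0839
3 309.5 4 0.106 65.27 0.0861
6 308.5 4 0.114 65.94 0.0816
6 308.5 4 0.106 65.4 0.0838
9 304.42857142857144 7 0.114 67.85 0.0789
9 304.42857142857144 7 0.106 67.3 0.081
12 304.0 11 0.114 67.73 0.0767
12 304.0 11 0.106 67.16 0.0787
15 311.5 12 0.114 62.83 0.076
15 311.5 12 0.106 62.25 0.0781
18 309.3333333333333 6 0.114 63.6 0.0735
18 309.3333333333333 6 0.106 63.0 0.0755
21 306.0 5 0.114 65.18 0.0707
21 306.0 5 0.106 64.56 0.0726
24 305.0 5 0.114 65.32 0.0684
24 305.0 5 0.106 64.68 0.0702
27 304.5 4 0.114 65.14 0.0661
27 304.5 4 0.106 64.48 0.0679
```

Emit:
{"name": "arm_command", "arguments": {
  "commands": [
    [0,[1.75,3.48,0],-0.033],
    [0,[1.75,3.48,0],-0.033],
    [0,[1.75,3.48,0],-0.033],
    [0,[1.75,3.48,0],-0.033],
    [0,[1.75,3.48,0],-0.033],
    [0,[1.75,3.48,0],-0.033],
    [0,[1.75,3.48,0],-0.033],
    [0,[0,0,-4],0],
    [0,[0,0,-3],0],
    [0,[0,0,0],0],
    [0,[0,0,0],0]
  ]
}}

```text
clock: 7.75
position: [0.6444, 0.1706, 0.2029]
ee_rot: [-0.691, 0.691, -0.151, 0.149]
contact_force: [-0.1, 0.1, 1.7]
width: 0.0003
```

Run:
```python
from h import *
d=snap("wrist","6")
from rig import manip
s=manip.get_state(); from scipy.spatial.transform import Rotation as Ro
q=s["ee_rot"];M=Ro.from_quat([q[1],q[2],q[3],q[0]]).as_matrix()
X=s["position"][:2]-np.array([.5592,-.016]);a=np.radians(65.35);print(s["position"],X@[np.cos(a),np.sin(a)],X@[-np.sin(a),np.cos(a)],np.degrees(np.arctan2(M[1,2],M[0,2])))
```

```text
[0.64534805 0.17049102 0.20464554] 0.20542667301306436 -0.0005170223105391705 65.53453979024813
```

View pics/wrist6.png

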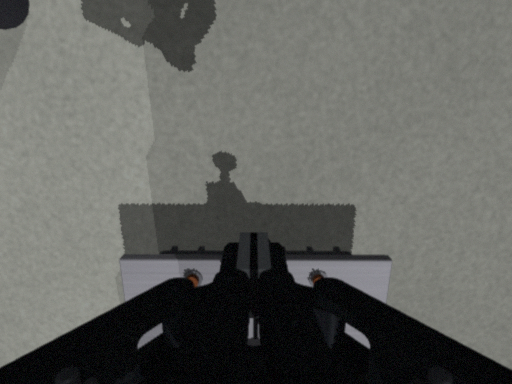

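Emit:
{"name": "arm_command", "arguments": {
  "commands": [
    [0,[0,0,-4],0],
    [0,[0,0,-4],0],
    [0,[0,0,-2.5],0],
    [0,[0,0,0],0],
    [0,[0,0,0],0]
  ]
}}

```text
clock: 8.3
position: [0.6462, 0.1702, 0.1013]
ee_rot: [0.691, -0.691, 0.149, -0.151]
contact_force: [-0.2, -0.3, 0.8]
width: 0.0003
```

Run:
```python
from h import *
d=snap("scene","7"); crop(d,240,150,130,110,6,'pics/s7.png')
```

```text
(no output)
```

View pics/s7.png

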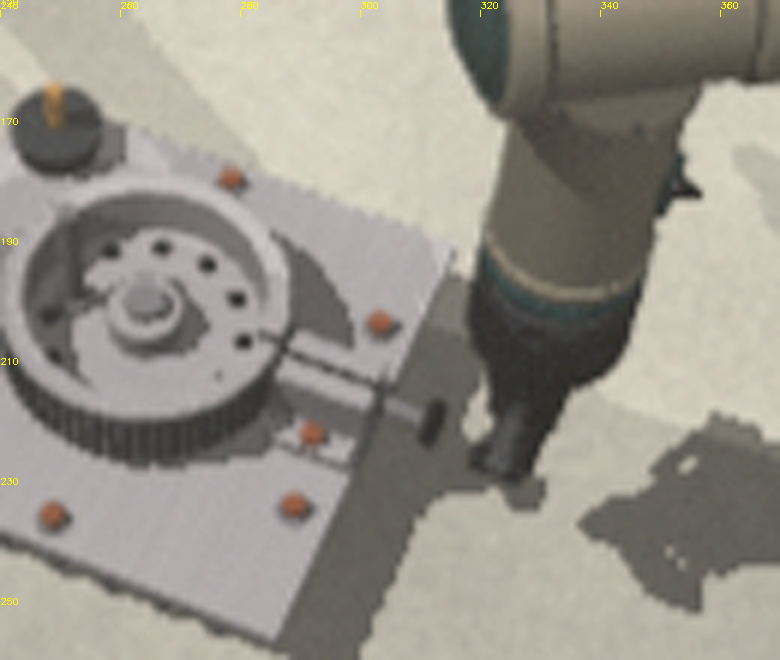

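The mark and the block line run together at about (283–305, 206–216), and the fingers stand beyond the head at (312, 220). Pushing in along the pin.

Emit:
{"name": "arm_command", "arguments": {
  "commands": [
    [0,[-0.13,0.06,-0.2],0],
    [0,[-0.42,-0.91,0],0],
    [0,[-0.42,-0.91,0],0],
    [0,[-0.13,-0.27,0],0],
    [0,[-0.13,-0.27,0],0],
    [0,[-0.13,-0.27,0],0],
    [0,[-0.13,-0.27,0],0],
    [0,[0,0,0],0]
  ],
  "grip_force": 40
}}

```text
clock: 9.15
position: [0.6298, 0.1415, 0.0973]
ee_rot: [-0.691, 0.691, -0.15, 0.15]
contact_force: [-0.2, 0.1, -0.6]
width: -0.0
```

Emit:
{"name": "arm_command", "arguments": {
  "commands": [
    [0,[-0.13,-0.27,0],0],
    [0,[-0.13,-0.27,0],0],
    [0,[-0.13,-0.27,0],0],
    [0,[0,0,0],0]
  ]
}}

```text
clock: 9.55
position: [0.6257, 0.1332, 0.0973]
ee_rot: [-0.691, 0.691, -0.15, 0.15]
contact_force: [-0.2, 0.1, -0.1]
width: 0.0001
```

Run:
```python
from h import *
d=snap("scene","8"); crop(d,240,150,130,110,6,'pics/s8.png')
from rig import manip
s=manip.get_state()
X=s["position"][:2]-np.array([.5592,-.016]);a=np.radians(65.35);print(s["position"],X@[np.cos(a),np.sin(a)],X@[-np.sin(a),np.cos(a)],s["contact_force"])
```

```text
[0.62579085 0.13334218 0.09730416] 0.16350632038019716 0.0017641654489804833 [ 0.13003346  0.23597749 -0.11340059]
```

View pics/s8.png

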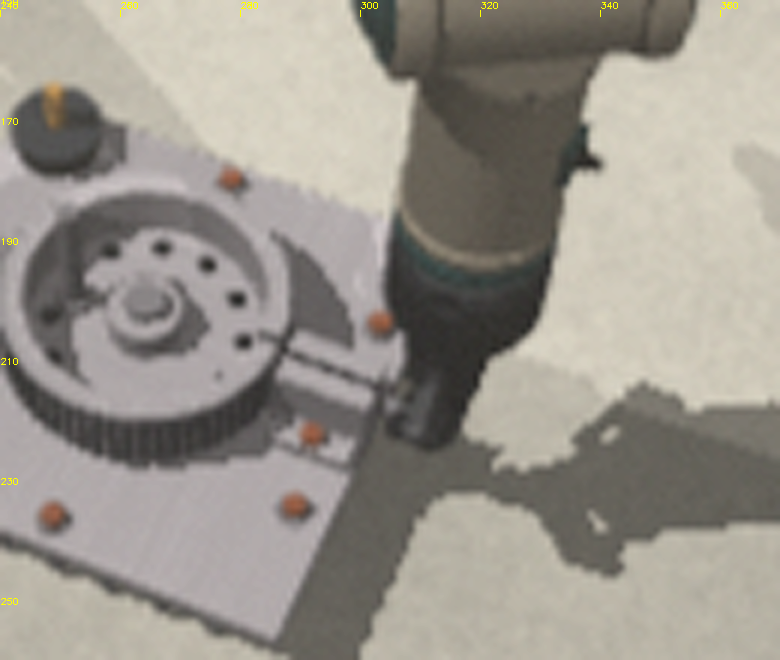

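Emit:
{"name": "arm_command", "arguments": {
  "commands": [
    [0,[-0.03,-0.31,0],0],
    [0,[-0.12,-0.27,0],0],
    [0,[-0.12,-0.27,0],0],
    [0,[0,0,0],0]
  ]
}}

```text
clock: 10.0
position: [0.623, 0.1246, 0.0973]
ee_rot: [-0.691, 0.691, -0.15, 0.15]
contact_force: [-0.5, -0.3, -0.2]
width: -0.0001
```

Emit:
{"name": "arm_command", "arguments": {
  "commands": [
    [0,[-0.08,-0.18,0],0],
    [0,[-0.04,-0.09,0],0],
    [0,[0,0,0],0]
  ]
}}

```text
clock: 10.3
position: [0.622, 0.1223, 0.0973]
ee_rot: [-0.691, 0.691, -0.15, 0.15]
contact_force: [0.6, -0.2, 0.2]
width: -0.0001
```

Run:
```python
from h import *
d=snap("scene","9"); crop(d,240,150,130,110,6,'pics/s9.png')
from rig import manip
s=manip.get_state()
X=s["position"][:2]-np.array([.5592,-.016]);a=np.radians(65.35);print(s["position"],X@[np.cos(a),np.sin(a)],X@[-np.sin(a),np.cos(a)],s["contact_force"])
```

```text
[0.62207271 0.12230291 0.09733596] 0.15192228600158847 0.0005392800039117187 [0.22021463 0.68926487 0.01121784]
```

View pics/s9.png

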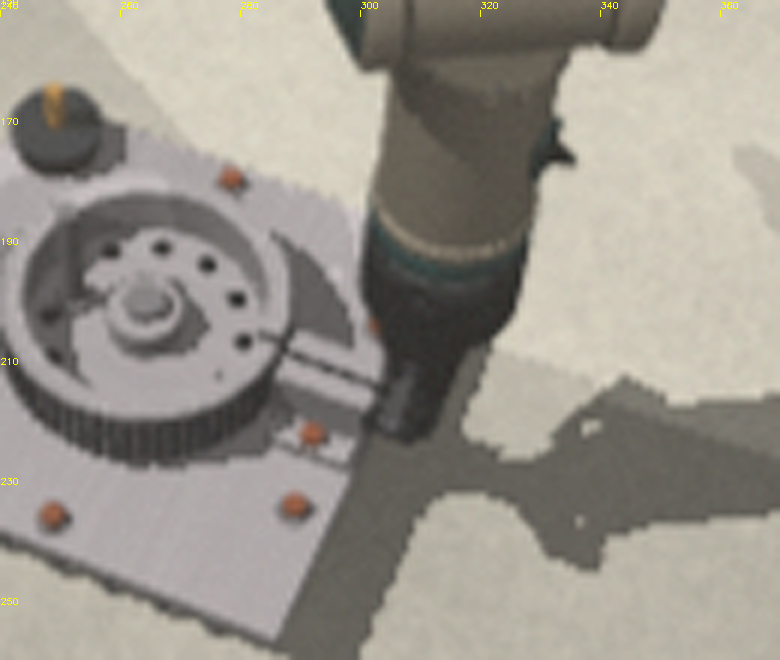

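Emit:
{"name": "arm_command", "arguments": {
  "commands": [
    [0,[-0.04,-0.09,0],0],
    [0,[-0.04,-0.09,0],0],
    [0,[0,0,0],0]
  ]
}}

```text
clock: 10.65
position: [0.6213, 0.1205, 0.0973]
ee_rot: [-0.691, 0.691, -0.15, 0.15]
contact_force: [-0.0, 0.1, -0.6]
width: -0.0001
```

Emit:
{"name": "arm_command", "arguments": {
  "commands": [
    [0,[-0.04,-0.09,0],0],
    [0,[0,0,0],0]
  ]
}}

```text
clock: 10.85
position: [0.6209, 0.1196, 0.0973]
ee_rot: [-0.691, 0.691, -0.15, 0.15]
contact_force: [-0.4, 1.2, 0.5]
width: -0.0001
```

Emit:
{"name": "arm_command", "arguments": {
  "commands": [
    [0,[-0.04,-0.09,0],0],
    [0,[0,0,0],0]
  ]
}}

```text
clock: 11.05
position: [0.6207, 0.1193, 0.0973]
ee_rot: [0.691, -0.691, 0.15, -0.15]
contact_force: [1.0, 1.3, -0.1]
width: 0.0003
```

Emit:
{"name": "arm_command", "arguments": {
  "commands": [
    [0,[-0.04,-0.09,0],0],
    [0,[0,0,0],0]
  ]
}}

```text
clock: 11.25
position: [0.6207, 0.1193, 0.0974]
ee_rot: [0.692, -0.69, 0.15, -0.15]
contact_force: [0.9, 4.2, -1.4]
width: -0.0001
```

Emit:
{"name": "arm_command", "arguments": {
  "commands": [
    [0,[-0.02,-0.05,0],0],
    [0,[0,0,0],0]
  ]
}}

```text
clock: 11.45
position: [0.6207, 0.1192, 0.0974]
ee_rot: [0.692, -0.69, 0.15, -0.151]
contact_force: [1.6, 6.2, -1.6]
width: -0.0003
```

Emit:
{"name": "arm_command", "arguments": {
  "commands": [
    [0,[-0.02,-0.05,0],0],
    [0,[0,0,0],0]
  ]
}}

```text
clock: 11.65
position: [0.6207, 0.1193, 0.0974]
ee_rot: [0.693, -0.689, 0.15, -0.151]
contact_force: [1.7, 7.3, -1.9]
width: -0.0
```

Stopped at r = 148.7 mm with the force rising, as expected for home (137 plus 11 mm of pad). One firmer push, then back off and check.

Emit:
{"name": "arm_command", "arguments": {
  "commands": [
    [0,[-0.08,-0.18,0],0],
    [0,[-0.04,-0.09,0],0],
    [0,[0,0,0],0],
    [0,[0,0,0],0]
  ]
}}

```text
clock: 12.05
position: [0.6207, 0.1191, 0.0975]
ee_rot: [0.694, -0.687, 0.149, -0.152]
contact_force: [5.1, 14.0, -3.7]
width: -0.0001
```

Emit:
{"name": "arm_command", "arguments": {
  "commands": [
    [0,[0.21,0.46,0],0],
    [0,[0.83,1.82,0],0],
    [0,[0.83,1.82,0],0],
    [0,[0,0,4],0],
    [0,[0,0,4],0],
    [0,[0,0,4],0],
    [0,[0,0,3],0],
    [0,[-3,-4,1],0.1],
    [0,[-3,-4,0],0.1],
    [0,[-3,-4,0],0.1],
    [0,[-3,-4,0],0],
    [0,[0,0,0],0]
  ]
}}

```text
clock: 13.25
position: [0.5146, -0.0071, 0.2577]
ee_rot: [-0.705, 0.707, -0.047, 0.046]
contact_force: [0.7, 0.8, -0.3]
width: 0.0001
```

Run:
```python
from h import *
d=snap("wrist","10")
d=snap("scene","10"); crop(d,215,150,115,100,6,'pics/s10.png')
from rig import manip
s=manip.get_state();print(s["position"],s["clock"])
```

```text
[ 0.51825806 -0.00408649  0.25778711] 13.35
```

View pics/wrist10.png

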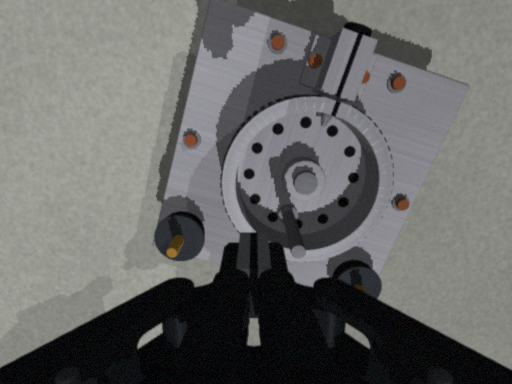

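View pics/s10.png

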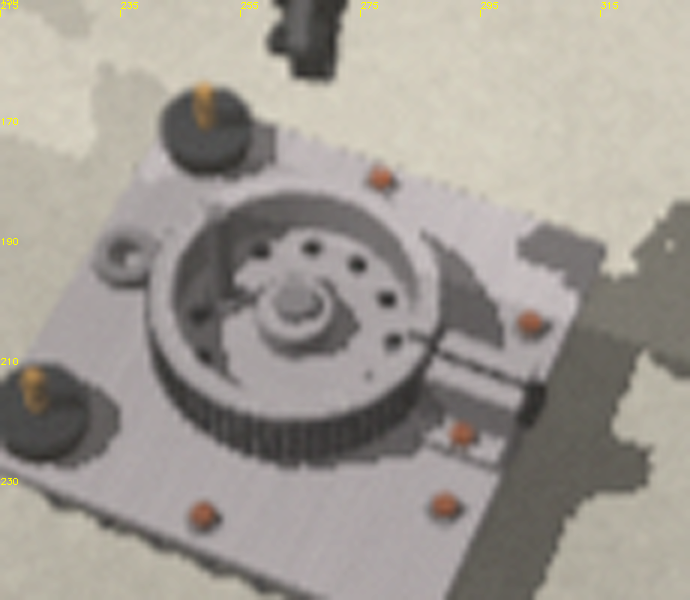

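Run:
```python
from h import *
d=ld("wrist10"); crop(d,290,10,100,130,6,'pics/w10.png')
```

```text
(no output)
```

View pics/w10.png

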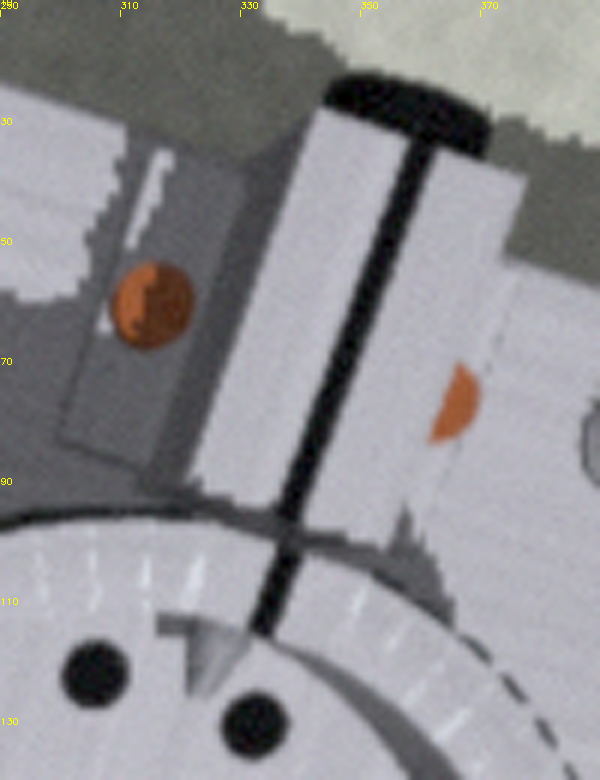

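Run:
```python
from h import *
d=ld("wrist10");a=np.radians(65.35);c,s=np.cos(a),np.sin(a)
for n,u,v,z in [("head outer top",290+415/6,10+80/6,.103),("nose tip",290+200/6,10+695/6,.092),("mark in",290+260/6,10+632/6,.114),("mark out",290+290/6,10+545/6,.114),("line out",290+420/6,10+143/6,.106)]:
    X=ray(d,u,v,z)-np.array([.5592,-.016,0]); print(n,X[0]*c+X[1]*s,-X[0]*s+X[1]*c)
from rig import manip; print(manip.get_state()["contact_force"])
```

```text
head outer top 0.13667439655632335 0.002896826301988502
nose tip 0.05254205096786341 -0.0009472240077810778
mark in 0.06350986240733367 -0.0007078275197034516
mark out 0.0755392881900454 -0.00040518722590475453
line out 0.12904701770712212 3.114566004209368e-05
[ 0.97202259  0.68643587 -0.18028974]
```

Head outer face reads 136.7 mm (137 nominal), the nose tip 52.5 mm (52 nominal), and the mark is within 1 mm of the centre line. The arm is clear, so I'm handing in.

```bash
python3 -c "
from rig import manip
print(manip.sign_off())"
```

```text
the job is handed in; nothing more can be done
None
```

The pulley is locked. I turned it about 119° anticlockwise by its post, let go, and pushed the pin through guide and rim with shut fingers. It stopped there with the push force rising to about 15 N. I handed the job in at about 13.4 s, with the gripper clear of everything.

| Last checks (wrist camera) | Measured | Target |
|---|---|---|
| Mark's distance off the centre line | 0.4–0.7 mm | within 3 mm |
| Outer face of the pin head, from the axis | 136.7 mm | 137 mm nominal (133–140 allowed) |
| Nose tip, from the axis (inside the rim) | 52.5 mm | about 52 mm |

- **Disagreement:** the point I picked on the head's edge read 2.9 mm to one side. I took that for a rough pick on the round edge, because the nose reads under 1 mm off and the head looks flush and centred on the block.
- **Bystanders:** nothing I did came near the bearing, wrench, oil bottle or loose mount. I did not measure their positions again at the end. The bearing looked unmoved in the last scene picture.

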